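Start the clamp screw of the tube frame

ROBOT

A 6-joint arm with a two-finger parallel gripper is mounted at the origin on the work surface. World frame = base frame: x ahead of the robot, y to its left, z up, the work surface at z = 0. Lengths are in m, angles in rad, forces in N, time in s.
With the tool pointing down it reaches from about 0.35 to 0.95 m from the base axis. Payload 17.4 kg.
Tool frame: the origin (TCP) lies between the finger pads; the fingertips stand 14 mm ahead of it and the grasp point (between the pads) lies 5 mm behind it; z points along the fingers, y is the direction in which the jaws open and shut (so a half turn about z gives the same grasp; the last joint's range is limited). The gripper opens to 93 mm and grips with 3 to 60 N. Pads are 15 mm wide; open, the fingers measure 128 mm over their backs; the gripper's body (75 mm by 188 mm) begins 65 mm behind the grasp point.
Start: joints at [-1.27, 0.116, 1.442, -0, 1.584, -0.038], TCP at [0.224, -0.637, 0.233] pointing down, gripper open.
Joint ranges: [-2.83, 2.83], [-0.83, 2.19], [0.07, 2.5], [-1.14, 4.28], [0.01, 3], [-2.97, 2.97]. Speed limits (rad/s): [1.89, 1.89, 2.22, 3.14, 3.14, 3.14].

INTERFACE

Orientations are given as a unit quaternion [x, y, z, w].
In Python, from cell import r, eyes gives the robot as it stands.
- The arm moves only by the tool play_rows, never from a script. Its argument "steps" is a list of rows, each a list of 7 numbers: the closure, from -1 (fully open) to 1 (shut), so that 0 is half open, then the shift along the tool's x, y, z in units of 30 mm (1.0 is 30 mm), then the turn, a rotation vector about the tool's x, y, z in units of 6 degrees (1.0 is 6 degrees). A call has 1 to 12 rows; each row is the pose to reach, as a shift and turn from the pose commanded when the call began, along the tool's axes at that moment; what a row does not reach only later rows make up. A row lasts 1/10 s, in which the tool goes at most 50 mm and 8.59 degrees, less where a joint would pass 70% of its speed; a pose out of reach is approached as far as the arm can. A call with a gripper value outside its range is refused whole. The fingers move at their own pace and stop on an object; "squeeze" is the grip in N (left out, the last holds). Time passes only in rows, so rows that repeat a pose let the fingers close. It gives the time, the measured TCP pose, the force and the opening at its end, in the units of the state.
- r.get_state(): the state, without advancing time (a new reading comes with each control period).
- eyes.snapshot(name): name is "scene" or "top" or "wrist"; returns (picture, depth): 480x640x3 uint8, blue, green, red; 480x640 float32, m along the optical axis (not along the pixel's ray), 0 where there is no reading.
- eyes.calibration(name): a dict with "fx", "fy", "cx", "cy" (pixels), "k1" (the pictures are not rectified: a ray, as slopes to the right and down, at radius r is drawn at 1 + k1 r^2 times it, then the intrinsics apply), "position" and "rotation" of the camera in the world; the wrist camera has in their place "tool_from_camera" (4x4, takes a point from camera to tool coordinates, whose origin is the TCP and whose axes are the flange's). Camera axes: x right, y down, z forward; pixel columns grow to the right and rows downward; lengths in m; the calibration is good to about 2 mm. A picture is of the moment at which its call begins: read the wrist's pose just before it. calibration takes no time and is no camera call.
- r.finish_job(): hands the job in, once; it reports no verdict.
The state is a dict: "t": time; "qpos": joint angles; "qvel": joint speeds; "effort": joint torques, N m; "tcp_pos": TCP position; "tool_rot": TCP orientation; "contact_force": force on the tool from outside, world axes, zero at the start; "ft_torque": the same for the moment, N m; "finger_gap": finger opening in m.
Only numpy, scipy, OpenCV 4.12 (cv2) and the standard library are available. Lean on these libraries where they do the work, as an engineer would, in place of code of your own. Each camera call takes 0.05 s, during which the arm holds its last target.

TASK

The captive hand screw of the tube clamp frame is resting on the end of its thread, not started. Grip its round knob from above and turn it backward (anticlockwise seen from above), letting it down, until you feel it drop off the end of the thread; then turn it forward (clockwise) about one full turn so that the thread has started, without screwing it further in, and finish while still holding the knob still between the fingers. Regrip as often as you like on the way, and leave the other things on the bench where they are.

Things in the scene. Friction and masses are not known exactly. Their poses are not given: they have to be found in the camera images.
- frame: tube clamp frame, fixed: aluminium base 130 (its x) by 260 (its y) by 12 mm; at its y ends white blocks with violet-capped tubes; above them a level aluminium bar 90 by 240 mm, its top 105 mm above the bench; under the bar's middle a white round threaded boss, 44 mm wide, mouth 70 mm above the bench. Origin: on the vertical screw axis at bench level, z up.
- knob (a point): middle of the hand screw's grey ribbed round knob, on the screw axis, 15 mm below its flat top. Knob: upright cylinder 40 mm in diameter, 30 mm high, with a pointer ridge 2 mm proud on top, 30 by 5 mm, that shows its angle. 149 mm above the bench at depth 0, lower by the depth. Nothing else stands above the bar within 80 mm of the knob. The point turns with the knob.
- screw: the hand screw: knob, steel shank and thread, 0.13 kg; origin on the screw axis, 81 mm below the knob's middle. Captive: it only turns and slides along its upright axis. It sinks by its own weight (1.4 N) only when the fingers do not hold it up: to feel the drop lower the hand with it or push down lightly (2 to 5 N). It stays where it is left when the grip is opened.
- turn (a joint): turn of the hand screw, rad, growing FORWARD (clockwise from above, screwing in); several turns are counted on. 0 = end of the boss's single thread, 8 mm pitch. Starts at 0.8 to 2.6, lying on top of the thread; turned back it rises 8 mm a turn and from about -0.2 it can drop 7 to 8 mm; then forward it is drawn down 8 mm a turn (2 mm play). Friction about 0.02 N m.
- plunge (a joint): depth of the hand screw, m, growing downward. Lying on top of the thread: 0.008 x turn / 6.28 (0.001 to 0.0033 at the start, about 0 at the thread's end); about 0.0077 just after the drop; about 0.016 when started by one turn.
- jar: bystander: small clear glass jar with white lid, 52 mm wide, 65 mm high, origin under its centre
- beaker: bystander: clear open beaker, 60 mm wide, 70 mm high, origin under its centre
- marker: bystander: white marker pen with black cap lying flat, 135 mm long along its x, 15 mm thick, origin at its underside near the middle
- spatula: bystander: steel lab spatula lying flat, 150 mm long along its x, origin at its underside
- cap: bystander: loose violet tube cap, 20 mm wide, 14 mm high, on the frame's base plate, origin under its centre
- reagent: bystander: amber bottle with black cap, 66 mm wide, 150 mm high, origin under its centre
- tub: bystander: translucent tub 170 by 130 by 85 mm full of violet-capped tubes (up to 100 mm high), origin under its centre

How it is judged:
On the way:
1. the screw has been turned backward to the end of its thread and has dropped off it (value of joint turn below 0.3 rad and value of joint plunge above 0.0055 m), for 0.1 s.
At the end, for the whole second after the job is handed in: the screw, after dropping off the thread's end, has been turned forward to 0.75 to 1.25 turns past that end (4.7 to 7.9 rad, depth 11.5 to 20.5 mm) and is at rest (under 0.15 rad/s), with the knob still gripped between the fingers (over 1 N, grasp point within 25 mm of the knob's middle) (value of joint turn between 4.7 and 7.9 rad and value of joint plunge between 0.0115 and 0.0205 m and velocity of joint turn between -0.15 and 0.15 rad/s and contact force between the fingers and screw above 1 N and distance between the grasp point and knob below 0.025 m); the arm keeps its last pose, push and grip.
It fails at once if a bystander is pushed away (more than 30 mm) (distance of any of jar, beaker, marker, spatula, cap, reagent, tub from where it was at the start of the episode above 0.03 m).
It also fails if it takes over 61 s, if anything falls off the work surface, if the arm or the gripper's body presses on something with over 40 N, if the wrist force passes 120 N, or if a joint passes its speed limit or range.

## Working session

There is one attempt and no reset: what is moved stays moved. The work goes in short steps, Python scripts to look and compute and a tool call to move; the robot and the scene stay as the last step left them, time stands still between calls to the robot, and variables do not carry over. Pictures are saved under pics/ and viewed, and the job is handed in when it is done.

Besides the shell and the picture viewer there is one more tool, called after "Request:" by a JSON object that holds its "name" and its "arguments". play_rows: Moves the arm, as the interface text tells. Its arguments: {"type":"object","properties":{"steps":{"type":"array","items":{"type":"array","items":{"type":"number"}}},"squeeze":{"type":"number"}},"required":["steps"]}

```bash
mkdir -p pics; ls
python3 - <<'E'
from cell import r, eyes
import cv2
print(r.get_state())
for n in ("scene","top"):
    p,d=eyes.snapshot(n); cv2.imwrite(f"pics/{n}0.png",p); import numpy as np; np.save(f"{n}0.npy",d)
    print(n,eyes.calibration(n))
print(eyes.calibration("wrist"))
E
```

```text
pics
{'t': 0.0, 'qpos': array([-1.26983473e+00,  1.16493975e-01,  1.44222496e+00, -2.42085334e-05,
        1.58399062e+00, -3.77777917e-02]), 'qvel': array([0.00156248, 0.00105549, 0.00089237, 0.0005377 , 0.00035109,
       0.00074382]), 'effort': array([-5.87348932e-04, -7.21257234e+01, -6.22607446e+01,  7.79807637e-02,
        2.39379751e-02, -7.38351196e-05]), 'tcp_pos': array([ 0.22424972, -0.63647926,  0.23192481]), 'tool_rot': array([ 9.85691080e-01,  1.68560917e-01, -8.52746822e-05, -5.52036965e-04]), 'contact_force': array([ 0.17637246,  0.62556462, -0.43950566]), 'ft_torque': array([ 0.00278768,  0.0437035 , -0.00343931]), 'finger_gap': 0.09274384053367749}
scene {'fx': 480.31341094450056, 'fy': 480.31341094450056, 'cx': 320.06825895036206, 'cy': 249.5715182191227, 'k1': 0.01679588940119473, 'position': array([ 1.06245495, -0.59121898,  0.97876764]), 'rotation': array([ 0.8798902 ,  0.31665419, -0.11953672, -0.33351812])}
top {'fx': 522.808545472906, 'fy': 522.808545472906, 'cx': 328.9431174335632, 'cy': 248.90755592704176, 'k1': -0.019162163683245116, 'position': array([ 0.43370908, -0.03191509,  1.18728008]), 'rotation': array([ 0.71210752, -0.69831334,  0.04324357, -0.05823531])}
{'fx': 388.7227212668872, 'fy': 388.7227212668872, 'cx': 314.1377288757841, 'cy': 243.28824086676235, 'k1': -0.06835010448557953, 'tool_from_camera': array([[-3.92328891e-05, -9.60409718e-01, -2.78591408e-01,
         7.70069905e-02],
       [ 9.99999891e-01,  9.16980470e-05, -4.56943670e-04,
        -9.92378100e-05],
       [ 4.64399430e-04, -2.78591395e-01,  9.60409610e-01,
        -1.52300850e-01],
       [ 0.00000000e+00,  0.00000000e+00,  0.00000000e+00,
         1.00000000e+00]])}
```

View pics/scene0.png

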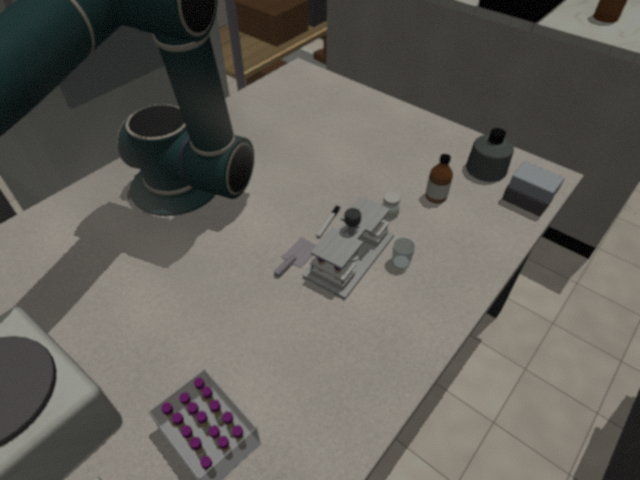

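View pics/top0.png

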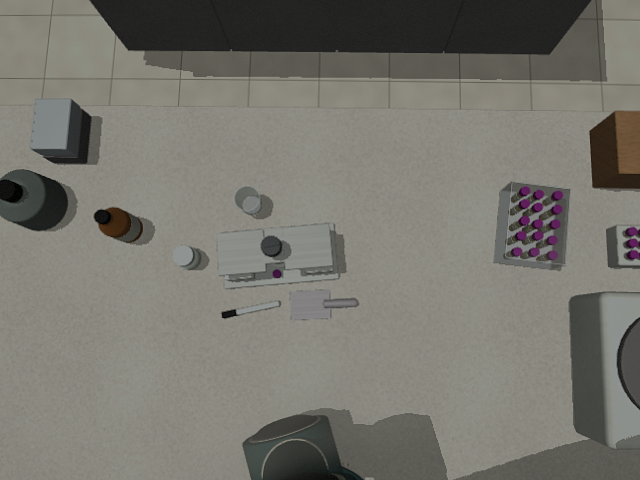

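```bash
cat > h.py <<'E'
import numpy as np, cv2
from scipy.spatial.transform import Rotation as R
from cell import r, eyes
def ray(c,uv):
    K=np.array([[c['fx'],0,c['cx']],[0,c['fy'],c['cy']],[0,0,1]])
    p=cv2.undistortPoints(np.array([[uv]],float),K,np.array([c['k1'],0,0,0.]))[0,0]
    return np.array([p[0],p[1],1.])
def campose(n,st=None):
    c=eyes.calibration(n)
    if n!='wrist': return c,R.from_quat(c['rotation']).as_matrix(),c['position']
    T=c['tool_from_camera']; Rt=R.from_quat(st['tool_rot']).as_matrix()
    return c,Rt@T[:3,:3],st['tcp_pos']+Rt@T[:3,3]
def onplane(n,uv,z,st=None):
    c,Rm,p=campose(n,st); d=Rm@ray(c,uv); return p+d*(z-p[2])/d[2]
E
python3 - <<'E'
from h import *
for n in("top","scene"):
    p=cv2.imread(f"pics/{n}0.png"); cv2.imwrite(f"pics/{n}0c.png",cv2.resize(p[190:330,170:370] if n=="top" else p[180:320,260:420],None,fx=4,fy=4,interpolation=cv2.INTER_CUBIC))
    g=p.max(2); x0,y0=(271,246) if n=="top" else (352,216)
    m=np.zeros_like(g); m[y0-14:y0+15,x0-14:x0+15]=g[y0-14:y0+15,x0-14:x0+15]<100
    k,l,s,c=cv2.connectedComponentsWithStats(m)
    for i in range(1,k): 
        if s[i][4]>50: print(n,s[i],c[i],onplane(n,c[i],.155),np.load(f"{n}0.npy")[y0,x0])
E
```

```text
top [261 236  25  24 475] [273.52421053 247.50105263] [0.58364588 0.10255757 0.155     ] 1.0395182
scene [340 208  22  23 368] [351.4673913  219.29347826] [0.59497815 0.09518455 0.155     ] 1.1629813
```

View pics/top0c.png

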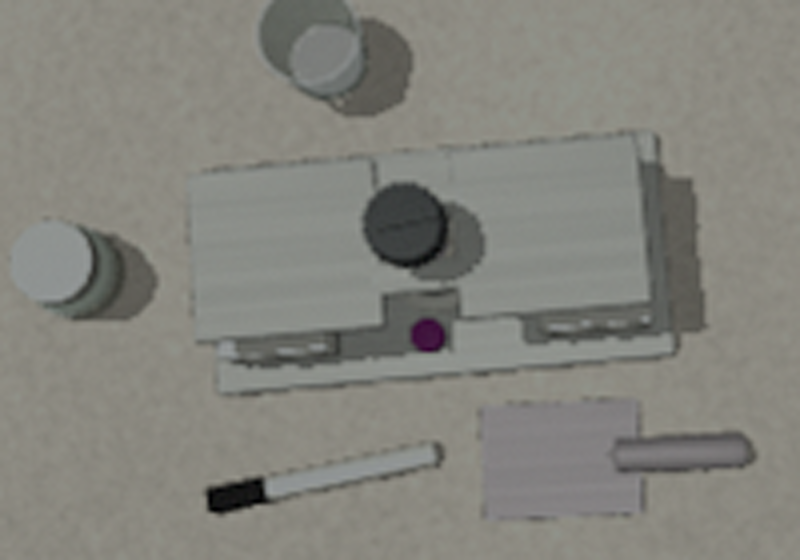

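View pics/scene0c.png

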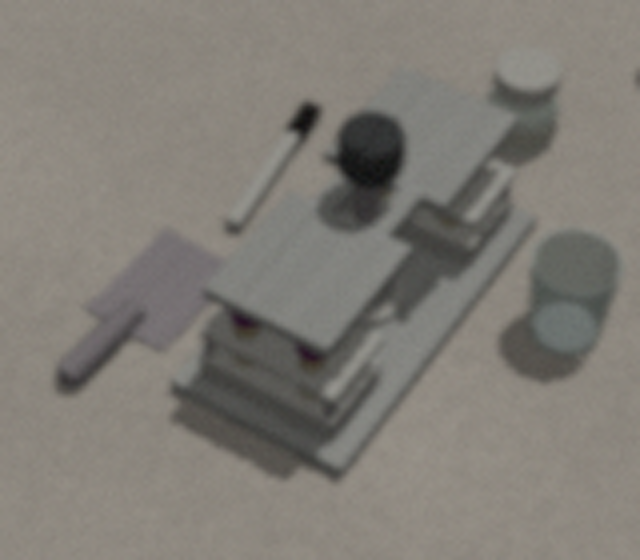

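Run:
```python
from h import *
k=onplane("top",(271.0,245.4),.162); print(k)
print(onplane("scene",(260+370/4,180+140/4),.158))
a=onplane("top",(170+190/4,190+175/4),.105);b=onplane("top",(170+637/4,190+135/4),.105);print("bar",np.degrees(np.arctan2(*(b-a)[1::-1])))
st=r.get_state(); Rt=R.from_quat(st['tool_rot']).as_matrix()
t=np.array([k[0],k[1],.30]); print(Rt.T@(t-st['tcp_pos'])/.03)
```

```text
[0.58675991 0.10683182 0.162     ]
[0.58968993 0.10609802 0.158     ]
bar -83.82519836550537
[ 19.63104633 -19.35517666  -2.24658795]
```

Request:
{"name": "play_rows", "arguments": {"steps": [[-1,1.0,-1.0,-0.2,0,0,-1.1],[-1,2.1,-2.1,-0.5,0,0,-2.2],[-1,3.2,-3.2,-0.8,0,0,-3.3],[-1,4.3,-4.3,-1.0,0,0,-4.4],[-1,5.4,-5.4,-1.2,0,0,-5.5],[-1,6.5,-6.5,-1.4,0,0,-6.6],[-1,7.6,-7.6,-1.6,0,0,-7.7],[-1,8.7,-8.7,-1.8,0,0,-8.8],[-1,9.8,-9.8,-2.0,0,0,-9.9],[-1,10.9,-10.9,-2.1,0,0,-11],[-1,11.8,-11.6,-2.2,0,0,-12],[-1,11.8,-11.6,-2.2,0,0,-12.5]]}}

```text
t: 1.3
tcp_pos: [0.4439, -0.1877, 0.2989]
tool_rot: [0.676, 0.737, 0.0, 0.0]
contact_force: [-0.6, -1.0, -0.2]
finger_gap: 0.093
```

Run:
```python
from h import *
st=r.get_state(); print(st['t'],st['tcp_pos'],st['qpos'])
Rt=R.from_quat(st['tool_rot']).as_matrix(); t=np.array([.588,.1065,.30]); print(Rt.T@(t-st['tcp_pos'])/.03, np.degrees(np.arctan2(Rt[1,0],Rt[0,0])))
```

```text
1.3 [ 0.44394305 -0.18774261  0.29888409] [-4.53428581e-01 -3.19203457e-01  1.73847789e+00  6.94696954e-04
  1.72196279e+00 -5.38339606e-01]
[ 9.36493177  5.61741549 -0.02968992] 94.87105206653465
```

Continue to above the knob, jaw yaw to about 149°.

Request:
{"name": "play_rows", "arguments": {"steps": [[-1,1.3,0.8,0,0,0,-1.1],[-1,2.6,1.6,0,0,0,-2.2],[-1,3.9,2.4,0,0,0,-3.3],[-1,5.2,3.2,0,0,0,-4.4],[-1,6.5,4.0,0,0,0,-5.5],[-1,7.8,4.7,0,0,0,-6.6],[-1,8.8,5.3,0,0,0,-7.7],[-1,9.3,5.6,0,0,0,-8.6],[-1,9.36,5.62,0,0,0,-9],[-1,9.36,5.62,0,0,0,-9],[-1,9.36,5.62,0,0,0,-9]]}}

```text
t: 2.4
tcp_pos: [0.5889, 0.102, 0.2984]
tool_rot: [0.273, 0.962, -0.0, -0.0]
contact_force: [1.2, -0.1, -0.5]
finger_gap: 0.0931
```

Run:
```python
from h import *
st=r.get_state(); print(st['t'],st['tcp_pos'],st['qpos'],st['contact_force'])
p,d=eyes.snapshot('wrist'); cv2.imwrite('pics/w1.png',p); np.save('w1.npy',d)
```

```text
2.4 [0.58892921 0.10201066 0.29843112] [ 1.28860519e-01 -6.15655302e-02  1.51729152e+00 -5.23326629e-05
  1.68623036e+00 -8.89034360e-01] [ 1.20426759 -0.0934843  -0.5491464 ]
```

View pics/w1.png

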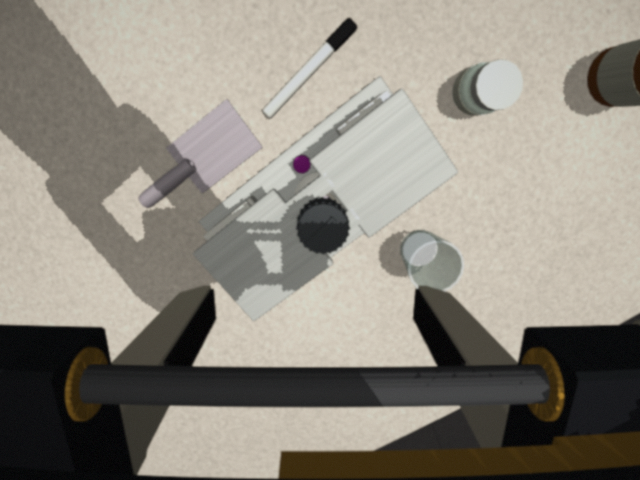

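Run:
```python
from h import *
st=r.get_state(); print(st['tcp_pos'])
p,d=eyes.snapshot('wrist'); cv2.imwrite('pics/w2.png',p)
c=p[180:270,270:380]; cv2.imwrite('pics/w2c.png',cv2.resize(np.clip(c.astype(float)*2.5,0,255).astype(np.uint8),None,fx=7,fy=6.5))
g=p.max(2);m=np.zeros_like(g);m[190:260,285:360]=g[190:260,285:360]<75
k,l,s,ce=cv2.connectedComponentsWithStats(m);i=1+np.argmax(s[1:,4]);print(s[i],ce[i]);
print(onplane('wrist',ce[i],.155,st),onplane('wrist',(322,222.5),.162,st), d[222,322], d[215:230:5,310:335:6])
cm,Rm,pc=campose('wrist',st); print((pc+Rm@ray(cm,(322,222))*d[222,322]))
```

```text
[0.58890675 0.10180541 0.29858126]
[ 297  198   52   56 2181] [322.14534617 225.58046768]
[0.58639112 0.11039537 0.155     ] [0.58276339 0.1123154  0.162     ] 0.2962227 [[0.29500258 0.29444724 0.29381016 0.29621974 0.29447627]
 [0.29537287 0.29595962 0.2955553  0.29542333 0.2930434 ]
 [0.29499373 0.29671043 0.2946533  0.2932472  0.29594326]]
[0.58246848 0.1124995  0.16181389]
```

View pics/w2c.png

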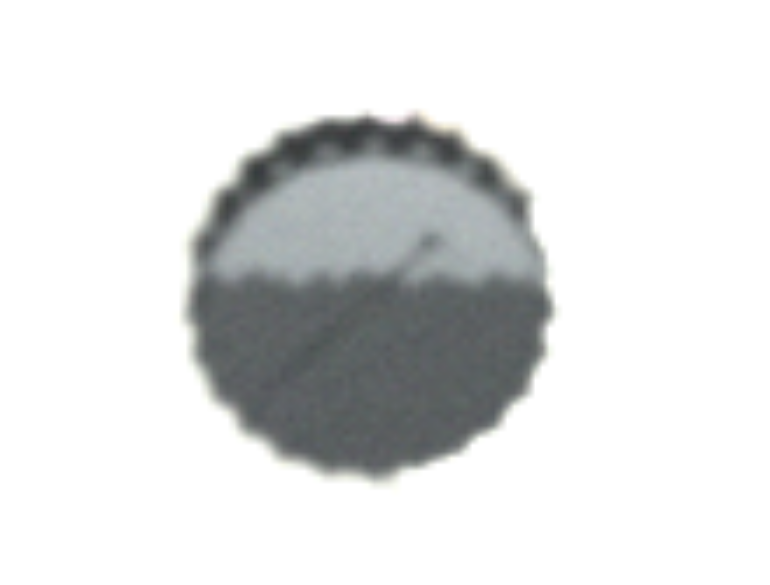

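Run:
```python
from h import *
st=r.get_state()
k=onplane('wrist',(323,228.5),.162,st);print(k)
a=onplane('wrist',(307.9,240.8),.162,st);b=onplane('wrist',(332.1,216.6),.162,st);print("ridge",np.degrees(np.arctan2(*(b-a)[1::-1])),np.linalg.norm(a-b))
a=onplane('wrist',(403,89),.105,st);b=onplane('wrist',(456,171),.105,st);print("bar short edge",np.degrees(np.arctan2(*(b-a)[1::-1])),np.linalg.norm(a-b))
Rt=R.from_quat(st['tool_rot']).as_matrix()
for t in ([k[0],k[1],.145],[.5875,.1065,.145]): print(Rt.T@(np.array(t)-st['tcp_pos'])/.03)
```

```text
[0.58724301 0.11042367 0.162     ]
ridge 104.27844856003799 0.02655238500470988
bar short edge 5.1861037225623905 0.08547462139203545
[0.20026918 0.21750904 5.12286248]
[0.12427634 0.11071849 5.12286387]
```

Request:
{"name": "play_rows", "arguments": {"steps": [[-1,0.16,0.16,1.2,0,0,0],[-1,0.16,0.16,2.4,0,0,0],[-1,0.16,0.16,3.6,0,0,0],[-1,0.16,0.16,4.5,0,0,0],[-1,0.16,0.16,5.1,0,0,0],[-1,0.16,0.16,5.1,0,0,0]]}}

```text
t: 3.1
tcp_pos: [0.5866, 0.1083, 0.1435]
tool_rot: [0.273, 0.962, -0.001, -0.001]
contact_force: [0.3, -0.2, -0.2]
finger_gap: 0.0933
```

Request:
{"name": "play_rows", "arguments": {"steps": [[0.3,0,0,0,0,0,0],[0.3,0,0,0,0,0,0],[0.4,0,0,0,0,0,0],[0.6,0,0,0,0,0,0],[1,0,0,0,0,0,0],[1,0,0,0,0,0,0],[1,0,0,0,0,0,0],[1,0,0,0,0,0,0]], "squeeze": 10}}

```text
t: 3.9
tcp_pos: [0.5879, 0.1094, 0.146]
tool_rot: [0.272, 0.962, 0.001, 0.0]
contact_force: [2.5, 5.4, 0.4]
finger_gap: 0.0399
```

Run:
```python
from h import *
st=r.get_state(); Rt=R.from_quat(st['tool_rot']).as_matrix()
print(st, Rt.T@st['contact_force'])
```

```text
{'t': 3.9, 'qpos': array([ 1.40775668e-01, -1.53617976e-02,  1.71909503e+00,  1.19267309e-03,
        1.43640008e+00, -8.79114844e-01]), 'qvel': array([ 0.00195565, -0.00080863, -0.00092427, -0.00237293,  0.00023238,
       -0.00016487]), 'effort': array([-3.00594226e+00, -5.92132294e+01, -5.85886002e+01, -1.34591494e+00,
        1.19086258e+00, -6.05289260e-04]), 'tcp_pos': array([0.58786158, 0.10940666, 0.14598937]), 'tool_rot': array([2.72059155e-01, 9.62280071e-01, 8.35572750e-04, 4.28416229e-04]), 'contact_force': array([2.52282497, 5.36831226, 0.38810397]), 'ft_torque': array([ 0.8947624 , -0.63754624,  0.04934029]), 'finger_gap': 0.03988009456749004} [ 0.6613132   5.8952701  -0.37749474]
```

Request:
{"name": "play_rows", "arguments": {"steps": [[1,0,0.04,0,0,0,0],[1,0,0.04,-0.01,0,0,-1],[1,0,0.04,-0.015,0,0,-2],[1,0,0.04,-0.02,0,0,-3],[1,0,0.04,-0.025,0,0,-4],[1,0,0.04,-0.03,0,0,-5],[1,0,0.04,-0.035,0,0,-6],[1,0,0.04,-0.04,0,0,-7],[1,0,0.04,-0.045,0,0,-8],[1,0,0.04,-0.05,0,0,-9],[1,0,0.04,-0.055,0,0,-10],[1,0,0.04,-0.055,0,0,-10]]}}

```text
t: 5.1
tcp_pos: [0.5882, 0.1101, 0.1473]
tool_rot: [-0.246, 0.969, 0.0, 0.0]
contact_force: [1.5, 4.4, -2.0]
finger_gap: 0.0395
```

```bash
cat > s.py <<'E'
from h import *
np.set_printoptions(precision=4,suppress=True)
st=r.get_state(); Rt=R.from_quat(st['tool_rot']).as_matrix()
print(st['t'],st['tcp_pos'],'q',st['qpos'],'Fw',st['contact_force'],'Ft',Rt.T@st['contact_force'],'yaw',np.degrees(np.arctan2(Rt[1,0],Rt[0,0])),'gap',st['finger_gap'])
E
python3 s.py
```

```text
5.1 [0.5882 0.1101 0.1473] q [ 0.1422 -0.0144  1.716   0.0004  1.4397 -1.9266] Fw [ 1.5276  4.3722 -1.9584] Ft [-3.4295  3.1113  1.9606] yaw -151.47299205904633 gap 0.03945683632528837
```

Request:
{"name": "play_rows", "arguments": {"steps": [[1,-0.025,0.025,0,0,0,-1],[1,-0.025,0.025,-0.005,0,0,-2],[1,-0.025,0.025,-0.01,0,0,-3],[1,-0.025,0.025,-0.01,0,0,-4],[1,-0.025,0.025,-0.01,0,0,-5],[1,-0.025,0.025,-0.01,0,0,-6],[1,-0.025,0.025,-0.01,0,0,-6.5],[1,-0.025,0.025,0.0,0,0,-6.5],[1,-0.025,0.025,0.03,0,0,-6.5],[1,-0.025,0.025,0.06,0,0,-6.5],[1,-0.025,0.025,0.06,0,0,-6.5]]}}

```text
t: 6.2
tcp_pos: [0.5883, 0.1107, 0.1452]
tool_rot: [-0.554, 0.832, 0.0, -0.0]
contact_force: [0.4, -0.3, -2.0]
finger_gap: 0.0401
```

```bash
python3 s.py
```

```text
6.2 [0.5883 0.1107 0.1452] q [ 0.1435 -0.0122  1.7173 -0.0001  1.437  -2.6023] Fw [ 0.4413 -0.2654 -1.9795] Ft [ 0.0741 -0.5102  1.9793] yaw -112.67566936107579 gap 0.0401026459805553
```

Request:
{"name": "play_rows", "arguments": {"steps": [[1,0,0,0.03,0,0,0],[1,0,0,0.06,0,0,0],[1,0,0,0.09,0,0,0],[1,0,0,0.12,0,0,0],[1,0,0,0.14,0,0,0],[1,0,0,0.14,0,0,0]]}}

```text
t: 6.8
tcp_pos: [0.5884, 0.1108, 0.1412]
tool_rot: [-0.555, 0.832, 0.0, -0.0]
contact_force: [-0.5, -1.2, -1.0]
finger_gap: 0.0399
```

```bash
python3 s.py
```

```text
6.8 [0.5884 0.1108 0.1412] q [ 0.1435 -0.0098  1.7216 -0.0001  1.43   -2.6038] Fw [-0.4925 -1.2145 -1.0385] Ft [ 1.3103 -0.0119  1.0387] yaw -112.59022043302916 gap 0.03990535054390422
```

Request:
{"name": "play_rows", "arguments": {"steps": [[1,0,0,0.03,0,0,0],[1,0,0,0.06,0,0,0],[1,0,0,0.06,0,0,0]]}}

```text
t: 7.1
tcp_pos: [0.5885, 0.1108, 0.1399]
tool_rot: [-0.555, 0.832, -0.0, 0.0]
contact_force: [-3.0, -1.9, 3.4]
finger_gap: 0.04
```

```bash
python3 s.py
```

```text
7.1 [0.5885 0.1108 0.1399] q [ 0.1436 -0.0091  1.723   0.0001  1.4274 -2.6038] Fw [-2.9994 -1.9347  3.3775] Ft [ 2.9377  2.0254 -3.3786] yaw -112.58905777632992 gap 0.039996761360178115
```

```bash
python3 s.py
python3 - <<'E'
from h import *
p,d=eyes.snapshot('wrist'); cv2.imwrite('pics/w3.png',p); np.save('w3.npy',d)
p,d=eyes.snapshot('scene'); cv2.imwrite('pics/s3.png',cv2.resize(p[150:290,250:450],None,fx=4,fy=4,interpolation=cv2.INTER_CUBIC))
E
```

```text
7.1 [0.5885 0.1108 0.1399] q [ 0.1436 -0.0091  1.723   0.0001  1.4274 -2.6038] Fw [-2.9994 -1.9347  3.3775] Ft [ 2.9377  2.0254 -3.3786] yaw -112.58905777632992 gap 0.039996761360178115
```

View pics/w3.png

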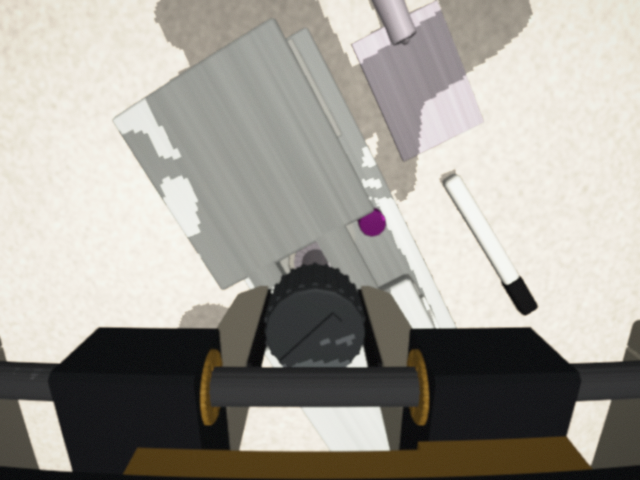

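View pics/s3.png

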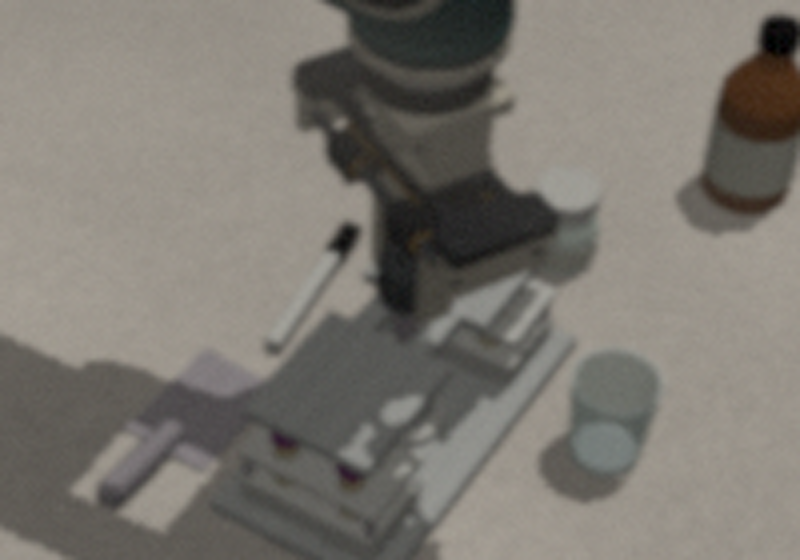

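Run:
```python
from h import *
d=np.load('w3.npy'); st=r.get_state(); cm,Rm,pc=campose('wrist',st)
z=[(pc+Rm@ray(cm,(u,v))*d[v,u])[2] for v in range(305,355,4) for u in range(290,345,4) if d[v,u]>0]
print(len(z),np.median(z),np.std(z))
d1=np.load('w1.npy')
a=onplane('wrist',(283,361),.155,st);b=onplane('wrist',(333,315),.155,st);print("ridge",np.degrees(np.arctan2(*(b-a)[1::-1])),np.linalg.norm(a-b),onplane('wrist',(315,321),.155,st))
```

```text
182 0.15651723715196883 0.0012259660144917275
ridge -156.6062386136202 0.028757036678121805 [0.58532618 0.1053846  0.155     ]
```

Request:
{"name": "play_rows", "arguments": {"steps": [[1,0.02,0.015,-0.01,0,0,0.6],[1,0.02,0.015,-0.01,0,0,1.6],[1,0.02,0.015,-0.01,0,0,2.6],[1,0.02,0.015,-0.005,0,0,3.6],[1,0.02,0.015,0,0,0,4.6],[1,0.02,0.015,0.005,0,0,5.6],[1,0.02,0.015,0.01,0,0,6.6],[1,0.02,0.015,0.015,0,0,7.6],[1,0.02,0.015,0.02,0,0,8.6],[1,0.02,0.015,0.025,0,0,9.6],[1,0.02,0.015,0.03,0,0,10],[1,0.02,0.015,0.03,0,0,10]]}}

```text
t: 8.4
tcp_pos: [0.5882, 0.1103, 0.1387]
tool_rot: [-0.064, 0.998, -0.0, 0.001]
contact_force: [3.6, -2.8, 0.1]
finger_gap: 0.0397
```

```bash
python3 s.py
```

```text
8.4 [0.5882 0.1103 0.1387] q [ 0.1429 -0.0096  1.7255 -0.0004  1.4247 -1.5565] Fw [ 3.5879 -2.8499  0.131 ] Ft [-3.1928 -3.2867 -0.1267] yaw -172.62943107463778 gap 0.03967652985303071
```

Request:
{"name": "play_rows", "arguments": {"steps": [[1,-0.02,-0.02,0.005,0,0,1],[1,-0.02,-0.02,0.01,0,0,2],[1,-0.02,-0.02,0.014,0,0,3],[1,-0.02,-0.02,0.018,0,0,4],[1,-0.02,-0.02,0.022,0,0,5],[1,-0.02,-0.02,0.027,0,0,6],[1,-0.02,-0.02,0.031,0,0,7],[1,-0.02,-0.02,0.036,0,0,8],[1,-0.02,-0.02,0.04,0,0,9],[1,-0.02,-0.02,0.045,0,0,10],[1,-0.02,-0.02,0.049,0,0,11],[1,-0.02,-0.02,0.053,0,0,12]]}}

```text
t: 9.6
tcp_pos: [0.5882, 0.11, 0.137]
tool_rot: [0.535, 0.845, -0.0, -0.0]
contact_force: [-2.6, -1.0, 2.2]
finger_gap: 0.0399
```

```bash
python3 s.py
```

```text
9.6 [0.5882 0.11   0.137 ] q [ 0.1421 -0.0076  1.7264  0.0002  1.4235 -0.299 ] Fw [-2.5954 -0.9579  2.2475] Ft [ 0.2425 -2.7572 -2.2458] yaw 115.2703030383006 gap 0.039914458428260656
```

Request:
{"name": "play_rows", "arguments": {"steps": [[1,0,-0.015,0.0,0,0,1],[1,0,-0.015,0.005,0,0,2],[1,0,-0.015,0.01,0,0,3],[1,0,-0.015,0.014,0,0,4],[1,0,-0.015,0.018,0,0,5],[1,0,-0.015,0.023,0,0,6],[1,0,-0.015,0.027,0,0,7],[1,0,-0.015,0.032,0,0,8],[1,0,-0.015,0.036,0,0,9],[1,0,-0.015,0.041,0,0,10],[1,0,-0.015,0.045,0,0,11],[1,0,-0.015,0.049,0,0,12]]}}

```text
t: 10.8
tcp_pos: [0.5878, 0.1101, 0.1354]
tool_rot: [0.93, 0.369, -0.0, -0.0]
contact_force: [-2.3, 0.7, 1.4]
finger_gap: 0.0398
```

```bash
python3 s.py
```

```text
10.8 [0.5878 0.1101 0.1354] q [ 0.1421 -0.0076  1.7289  0.0008  1.4208  0.9574] Fw [-2.2867  0.6723  1.3873] Ft [-1.2039 -2.0584 -1.3853] yaw 43.27668590972158 gap 0.039811525671547485
```

Request:
{"name": "play_rows", "arguments": {"steps": [[1,-0.01,-0.015,0.0,0,0,1],[1,-0.01,-0.015,0.005,0,0,2],[1,-0.01,-0.015,0.01,0,0,3],[1,-0.01,-0.015,0.014,0,0,4],[1,-0.01,-0.015,0.018,0,0,5],[1,-0.01,-0.015,0.023,0,0,6],[1,-0.01,-0.015,0.027,0,0,7],[1,-0.01,-0.015,0.032,0,0,8],[1,-0.01,-0.015,0.036,0,0,9],[1,-0.01,-0.015,0.041,0,0,10],[1,-0.01,-0.015,0.045,0,0,11],[1,-0.01,-0.015,0.049,0,0,12]]}}

```text
t: 12.0
tcp_pos: [0.5876, 0.1104, 0.134]
tool_rot: [0.969, -0.248, 0.0, -0.001]
contact_force: [0.6, 3.1, -0.8]
finger_gap: 0.0396
```

Request:
{"name": "play_rows", "arguments": {"steps": [[1,0,0,0,0,0,0],[0.3,0,0,0,0,0,0],[0.1,0,0,0,0,0,0],[0,0,0,0,0,0,0],[0,0,0,0,0,0,0],[0,0,0,0,0,0,0]]}}

```text
t: 12.6
tcp_pos: [0.5875, 0.1097, 0.1341]
tool_rot: [0.969, -0.247, 0.0, 0.0]
contact_force: [0.1, -0.2, -0.0]
finger_gap: 0.0472
```

```bash
python3 s.py;  python3 - <<'E'
from h import *
p,d=eyes.snapshot('wrist'); cv2.imwrite('pics/w4.png',p); np.save('w4.npy',d)
E
```

```text
12.6 [0.5875 0.1097 0.1341] q [ 0.142  -0.0077  1.7313 -0.0002  1.418   2.2113] Fw [ 0.0873 -0.178  -0.0096] Ft [0.1618 0.1146 0.0096] yaw -28.56215961320962 gap 0.04718282499224075
```

View pics/w4.png

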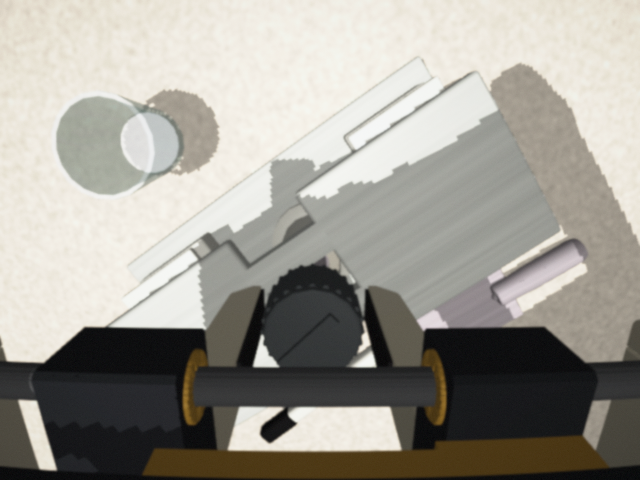

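Request:
{"name": "play_rows", "arguments": {"steps": [[-0.3,0,0,0,0,0,0],[-0.3,0,0.015,0,0,0,-1],[-0.3,0.02,0.015,0,0,0,-2.4],[-0.3,0.02,0.015,0,0,0,-3.8],[-0.3,0.02,0.015,0,0,0,-5.2],[-0.3,0.02,0.015,0,0,0,-6.6],[-0.3,0.02,0.015,0,0,0,-8],[-0.3,0.02,0.015,0,0,0,-9.4],[-0.3,0.02,0.015,0,0,0,-10.8],[-0.3,0.02,0.015,0,0,0,-12.2],[-0.3,0.02,0.015,0,0,0,-13.6],[-0.3,0.02,0.015,0,0,0,-15]]}}

```text
t: 13.85
tcp_pos: [0.5878, 0.1091, 0.1341]
tool_rot: [0.858, 0.513, -0.0, 0.0]
contact_force: [-0.3, -0.3, 0.2]
finger_gap: 0.0606
```

Request:
{"name": "play_rows", "arguments": {"steps": [[-0.3,0,0,0,0,0,-1],[-0.3,0,0,0,0,0,-2],[-0.3,0,0,0,0,0,-2],[0.3,0,0,0,0,0,-2],[1,0,0,0,0,0,-2],[1,0,0,0,0,0,-2],[1,0,0,0,0,0,-2],[1,0,0,0,0,0,-2],[1,0,0,0,0,0,-2]], "squeeze": 10}}

```text
t: 14.75
tcp_pos: [0.5878, 0.1092, 0.1341]
tool_rot: [0.802, 0.598, -0.0, -0.0]
contact_force: [-1.7, 0.6, 0.4]
finger_gap: 0.0396
```

```bash
python3 s.py;  python3 - <<'E'
from h import *
p,d=eyes.snapshot('wrist'); cv2.imwrite('pics/w5.png',p); np.save('w5.npy',d)
E
```

```text
14.75 [0.5878 0.1092 0.1341] q [ 0.141  -0.0073  1.731   0.0001  1.4181  0.4307] Fw [-1.7189  0.6385  0.4233] Ft [ 0.1208 -1.8297 -0.423 ] yaw 73.39843020920685 gap 0.03958150923737258
```

View pics/w5.png

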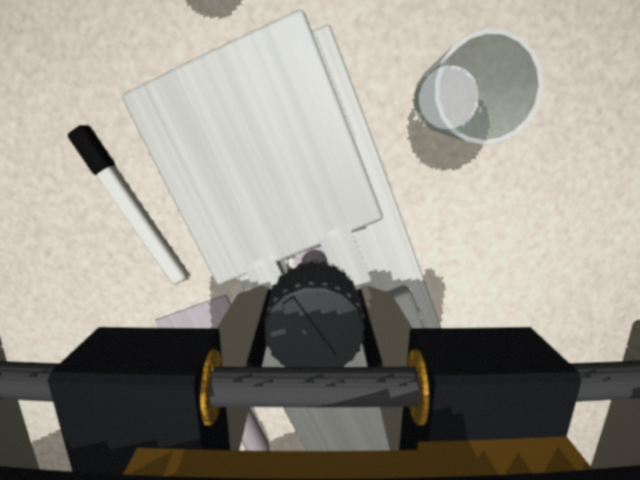

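Request:
{"name": "play_rows", "arguments": {"steps": [[1,0,-0.01,0.005,0,0,1],[1,0,-0.01,0.01,0,0,2],[1,0,-0.01,0.014,0,0,3],[1,0,-0.01,0.018,0,0,4],[1,0,-0.01,0.023,0,0,5],[1,0,-0.01,0.027,0,0,6],[1,0,-0.01,0.032,0,0,7],[1,0,-0.01,0.036,0,0,8],[1,0,-0.01,0.04,0,0,9],[1,0,-0.01,0.045,0,0,10],[1,0,-0.01,0.049,0,0,11],[1,0,-0.01,0.053,0,0,12]]}}

```text
t: 16.0
tcp_pos: [0.5872, 0.1099, 0.1324]
tool_rot: [1.0, 0.01, -0.0, -0.001]
contact_force: [-4.0, 4.9, 1.3]
finger_gap: 0.0399
```

Request:
{"name": "play_rows", "arguments": {"steps": [[1,0,0,0.005,0,0,1],[1,0,0,0.01,0,0,2],[1,0,0,0.014,0,0,3],[1,0,0,0.018,0,0,4],[1,0,0,0.018,0,0,4],[1,0,0,0.018,0,0,4],[1,0,0,0.018,0,0,4],[1,0,0,0.018,0,0,4]]}}

```text
t: 16.8
tcp_pos: [0.5873, 0.1101, 0.1319]
tool_rot: [0.981, -0.196, -0.0, -0.001]
contact_force: [-2.6, 6.5, 0.7]
finger_gap: 0.0405
```

```bash
python3 s.py;  python3 - <<'E'
from h import *
st=r.get_state()
p,d=eyes.snapshot('wrist'); cv2.imwrite('pics/w6.png',p); np.save('w6.npy',d)
cm,Rm,pc=campose('wrist',st)
z=[(pc+Rm@ray(cm,(u,v))*d[v,u])[2] for v in range(305,355,4) for u in range(290,345,4) if d[v,u]>0]
print(len(z),np.median(z),np.std(z))
p,d=eyes.snapshot('scene'); cv2.imwrite('pics/s6.png',p)
E
```

```text
16.8 [0.5873 0.1101 0.1319] q [ 0.1419 -0.0066  1.7338  0.0017  1.4147  2.1063] Fw [-2.5955  6.498   0.7264] Ft [-4.8916 -5.0049 -0.7144] yaw -22.572133083257835 gap 0.0405077826213671
181 0.1485032173371991 0.0011683058712713456
```

View pics/w6.png

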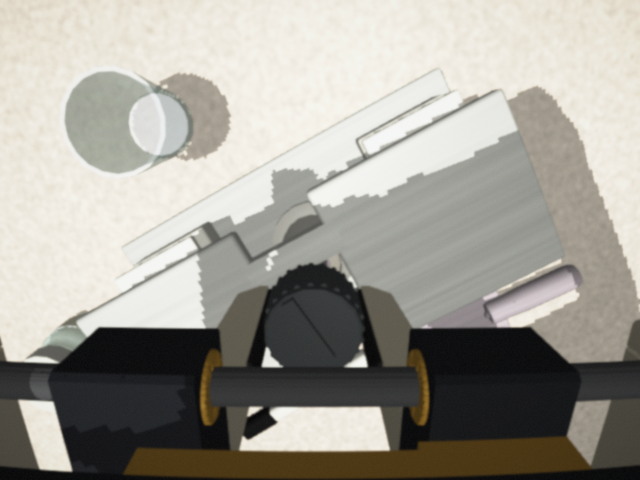

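View pics/s6.png

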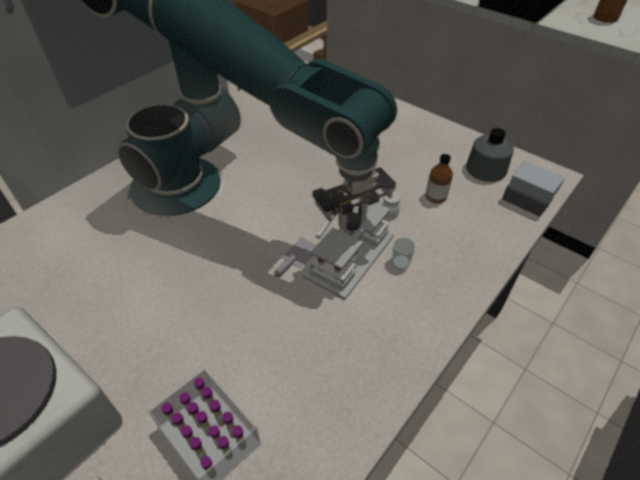

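```bash
python3 s.py
python3 - <<'E'
from h import *
st=r.get_state()
a=onplane('wrist',(293,298),.1485,st);b=onplane('wrist',(337,356),.1485,st);print("ridge",np.degrees(np.arctan2(*(b-a)[1::-1]))%180, 'qvel',st['qvel'].round(4))
print(r.finish_job())
E
```

```text
16.9 [0.5873 0.1101 0.1319] q [ 0.1418 -0.0066  1.7338  0.0017  1.4147  2.1064] Fw [-2.4679  7.1821  0.3329] Ft [-5.0365 -5.6846 -0.32  ] yaw -22.577320104154424 gap 0.03959081195390721
ridge 11.598478543198837 qvel [ 0.0004 -0.001   0.0009  0.0009 -0.0005  0.0004]
the job is handed in; nothing more can be done
None
```

The screw dropped off the end of its thread and I then turned it forward about one turn. The job is handed in with the fingers still holding the knob; it reported no verdict.

- **Backing off:** I gripped the knob at 10 N and turned it back about 99°, to a turn of about -0.3 rad read from the pointer ridge. I then lowered the hand, and the screw sank freely until it met about 3.4 N. The measured depth was then about 7.5 mm, which matches the expected drop.
- **Going forward:** I turned it clockwise about 372° in total with one regrip, lowering the hand at the thread's pitch.
- **Last checks:**
  - **Turn:** about 6.2 rad from the arm's rotation.
  - **Depth:** about 15.5 mm, with the knob top measured 148.5 mm above the bench.
  - **Grip:** closed on the knob with a 40 mm opening. The ridge kept its place between the fingers, so no slip was seen.
  - **Rest:** joint speeds were under 0.001 rad/s.
  - **Other objects:** I took no final position measurements. None looked moved in the last pictures, but the violet cap was out of sight in them.
- **Not clean:** About 7.5 N of sideways force remained on the tool from being roughly 1 mm off centre. The ridge angle also stood about 6° clockwise-negative of the frame's x axis, consistent with 6.2 rad only if the ridge lies along that axis at turn 0, which I assumed.

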